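# Unpack a sample canister: bayonet lid off, tube carrier into the kidney dish

## Robot

A 7-joint arm with a two-finger parallel gripper is mounted at the origin on a cart in front of the work surface, level with it; the furniture and walls round the work are solid. World frame = base frame: x ahead of the robot, y to its left, z up, the work surface at z = 0. Lengths are in m, angles in rad, forces in N, time in s.
With the tool pointing down it reaches from about 0.425 to 0.875 m from the base axis. Payload 4.7 kg.
Tool frame: the origin (TCP) lies between the finger pads; the fingertips stand ctrl.tip_reach ahead of it and the grasp point (between the pads) lies 5 mm behind it (ctrl.tip_reach is the distance from the TCP to the fingertips, in m); z points along the fingers, y is the direction in which the jaws open and shut (so a half turn about z gives the same grasp; the last joint's range is limited). The gripper opens to 87 mm and grips with 3 to 60 N. Pads are 19 mm wide; open, the fingers measure 117 mm over their backs; the gripper's body (75 mm by 190 mm) begins 51 mm behind the grasp point.
Start: joints at [-1.231, 0.321, -0.07, 1.45, 0.023, 1.371, -0.057], TCP at [0.208, 0.616, 0.237] pointing down, gripper open.
Joint ranges: [-2.86, 2.86], [-0.3, 2.09], [-1.38, 1.24], [0.06, 2.45], [-1.56, 4.7], [0.09, 2.05], [-2.69, 2.69]. Speed limits (rad/s): [2.57, 2.57, 3.14, 3.14, 3.14, 3.14, 3.14].

## Interface

Orientations are given as a rotation vector (axis times angle).
In Python, from bench import ctrl gives the robot as it stands.
- The arm moves only by the shell command python3 -m handwheel 'ROWS' [FORCE]. ROWS is JSON, a list of rows, each a list of 7 numbers: the shift along the tool's x, y, z in mm, then the turn, a rotation vector about the tool's x, y, z in rad, then the gripper's target within -1 to 1 (shut at 1, half-way at 0, fully open at -1). In form: [[dx, dy, dz, ax, ay, az, grip], ...]. A call has 1 to 12 rows; each row is the pose to reach, as a shift and turn from the pose commanded when the call began, along the tool's axes at that moment; what a row does not reach only later rows make up. A row lasts 1/8 s, in which the tool goes at most 62.5 mm and 10.7 degrees, less where a joint would pass 70% of its speed; a pose out of reach is approached as far as the arm can. A call with a gripper value outside its range is refused whole. The fingers move at their own pace and stop on an object; FORCE is the grip in N (left out, the last holds). Time passes only in rows, so rows that repeat a pose let the fingers close. It gives the time, the measured TCP pose, the force and the opening at its end, in the units of the state.
- ctrl.get_state(): the state, without advancing time (a new reading comes with each control period).
- ctrl.get_image(name): name is "scene" or "side" or "wrist"; returns the picture (400x640x3 uint8, red, green, blue); there is no depth.
- ctrl.camera_model(name): a dict with "mtx" (3x3 intrinsics, pixels), "xyz" and "orientation" of the camera in the world. Camera axes: x right, y up, looking along -z (the intrinsics and any distortion apply to the point x, -y, -z); pixel columns grow to the right and rows downward; lengths in m; the calibration is good to about 2 mm. The wrist camera is an equidistant fisheye: a pixel r from the principal point sees the ray r / f radians off the axis. A picture is of the moment at which its call begins: read the wrist's pose just before it. camera_model takes no time and is no camera call; for the wrist camera it gives the pose at the moment of the call.
- ctrl.close_job(): hands the job in, once; it reports no verdict.
The state is a dict: "time": time; "joint_positions": joint angles; "qd": joint speeds; "joint_torque": joint torques, N m; "position": TCP position; "tool_rot": TCP orientation; "ft_force": force on the tool from outside, world axes, zero at the start; "torque": the same for the moment, N m; "grip_width": opening from 0.0 (shut) to 1.0 (fully open).
Only numpy, scipy, OpenCV 4.12 (cv2) and the standard library are available. Lean on these libraries where they do the work, as an engineer would, in place of code of your own. Each camera call takes 0.05 s, during which the arm holds its last target.

## Task

Unpack the sample canister: turn its clear lid anticlockwise until the lugs reach the slots of the collar, lift the lid free and set it down flat on the bare table. Then lift the tube carrier out by its handle and stand it upright on the floor of the kidney dish, with its three tubes still in it. Keep the carrier upright on the way, and set both things down rather than dropping them.

Things in the scene. Friction and masses are not known exactly. Their poses are not given: they have to be found in the camera images.
- canister: White round sample canister, standing firm on its rubber foot (it cannot move): 104 mm across, bore 80, inner floor 8 above the table. Its mouth, a ledge 95 above the table, carries the lid's lugs; round it stands a grey collar 113 across, top 108.5 above the table. Origin: centre of its underside, z up; its x axis points to one of the collar's slots.
- slot (a point): Outer end of the slot on the canister's +x axis, 50 from its axis and 104 above the table. The collar's inward lip (opening 91 across, underside 104, top 108.5 above the table) holds the lugs down all round but in three slots, each 36 degrees wide, here and at 120 and 240 degrees; a pip outside the collar marks each. The point's axes are the canister's.
- canister_lid: Clear domed lid, 85 across, with a grey foot ring and wing grip, 88 high in all, 0.10 to 0.18 kg. Origin: centre of its underside, z up. At the start it sits locked, its x axis 0.6 to 1.3 rad clockwise (from above) of the canister's. Turned anticlockwise until the x axes agree, its lugs are in the slots and it lifts straight up; end stops come 4 degrees later. Only weight and friction hold it.
- lug (a point): Outer end of the lug on the lid's +x axis, 50 from its axis, 2.5 above the lid's underside; a raised rib on the dome stands over it. Three lugs, here and at 120 and 240 degrees, each 24 degrees wide and 5 thick, with 4 of play under the lip, 1.5 sideways; they pass the slots within 5 degrees of the middle. The point's axes are the lid's.
- lid_grip (a point): Point on the lid's axis where its wing grip is to be held, 80 above the lid's underside. The wing is 64 long along the lid's x axis, 14 thick and 30 tall (from 58 to 88 above the underside); below it is the flat top of the dome. The point's axes are the lid's.
- tube_carrier: White tube carrier standing loose in the canister: disc 55 across and 4 thick with three sleeves 42 high, a steel stem in the middle and a cross handle on top; 138 high in all, 0.12 to 0.19 kg with its tubes. Origin: centre of its underside, z along the stem.
- carrier_grip (a point): Centre of the carrier's cross handle, on its stem axis 130 above its underside. The handle is a white bar 44 long along the carrier's x axis, 12 thick and 16 tall; the caps of the tubes end 24 below its underside. The point's axes are the carrier's.
- carried_tube_1: Sample tube 16 across and 94 high, screw cap 20 across, loose in a sleeve of the carrier, its axis 16.5 from the stem. Origin: its lower end, 4 above the carrier's underside; z up the tube.
- carried_tube_2: Second such tube, in another sleeve of the same carrier. Origin: its lower end; z up the tube.
- carried_tube_3: Third such tube, in another sleeve of the same carrier. Origin: its lower end; z up the tube.
- dish: Steel kidney dish, loose, 218 long along its y axis, 108 wide along its x axis and 37 high, rounded side towards its +x. Origin: centre of its underside, z up. Its long side runs roughly along world y, to the left or right of the canister, some 0.38 m between centres. The table between them is bare within 60 mm of world x = 0.475 m, with room for the lid half-way from dish to canister.
- dish_floor (a point): Middle of the dish's floor, 3 above its underside, straight above the dish's origin. The flat floor is 66 wide here (dish x) and about 140 long (dish y); it falls by 2 or 3 towards -x, and the walls slope outward to the rim at 37, so a carrier put down within 4 or 5 of this point across the dish, and 30 along it, stands flat.

How it is judged:
By the outcome, as a careful person would: the job done as asked, in the order asked, and still so for the second after the job is handed in, with the robot touching nothing.
It also fails if it takes over 72 s, if anything falls off the work surface, if the arm or the gripper's body presses on something with over 40 N, if the wrist force passes 120 N, or if a joint passes its speed limit or range.

## Working session

There is one attempt and no reset: what is moved stays moved. The work goes in short steps, Python scripts to look and compute and a shell command to move; the robot and the scene stay as the last step left them, time stands still between calls to the robot, and variables do not carry over. Pictures are saved under pics/ and viewed, and the job is handed in when it is done.

```bash
ls; mkdir -p pics
python3 - <<'E'
from bench import ctrl
import cv2
s=ctrl.get_state();print({k:s[k] for k in('time','position','tool_rot','grip_width','ft_force')},ctrl.tip_reach)
for n in("scene","side","wrist"):
    print(n,ctrl.camera_model(n)); cv2.imwrite(f"pics/{n}0.png",ctrl.get_image(n)[:,:,::-1])
E
```

```text
pics
{'time': 0.0, 'position': array([0.20793851, 0.61529155, 0.23545944]), 'tool_rot': array([-5.09441328e-01, -3.09982735e+00,  2.99188585e-03]), 'grip_width': 1.005825195778197, 'ft_force': array([ 0.42074239, -0.59090251,  0.08981984])} 0.014
scene {'mtx': array([[371.81110921,   0.        , 323.32480645],
       [  0.        , 371.81110921, 195.64632803],
       [  0.        ,   0.        ,   1.        ]]), 'xyz': array([-0.09549559, -0.51622881,  0.60208902]), 'orientation': array([ 0.91061094, -0.50487033, -0.97681432])}
side {'mtx': array([[414.58471266,   0.        , 320.39761537],
       [  0.        , 414.58471266, 195.68713688],
       [  0.        ,   0.        ,   1.        ]]), 'xyz': array([ 0.41949414, -0.75953542,  0.67088909]), 'orientation': array([ 0.85073847, -0.07031817, -0.16692525])}
wrist {'mtx': array([[309.70691629,   0.        , 319.88909249],
       [  0.        , 309.70691629, 202.00944309],
       [  0.        ,   0.        ,   1.        ]]), 'xyz': array([0.14321161, 0.63662583, 0.38341433]), 'orientation': array([-0.22080224, -0.15642644,  1.23728368])}
```

View pics/scene0.png

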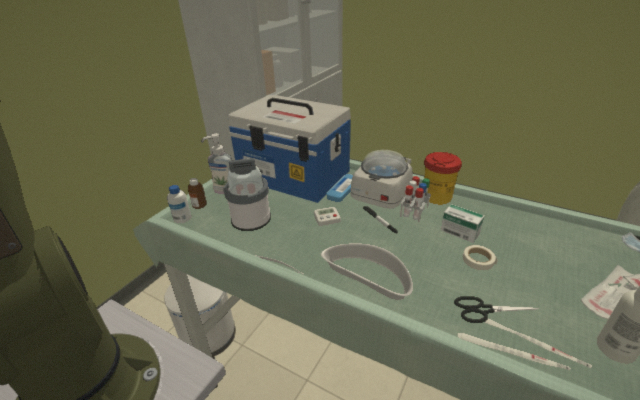

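View pics/side0.png

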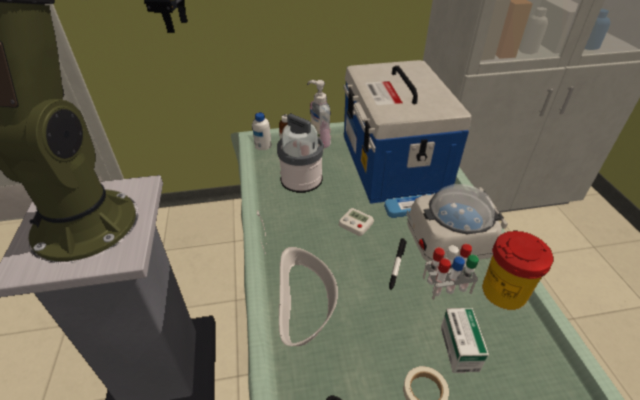

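View pics/wrist0.png

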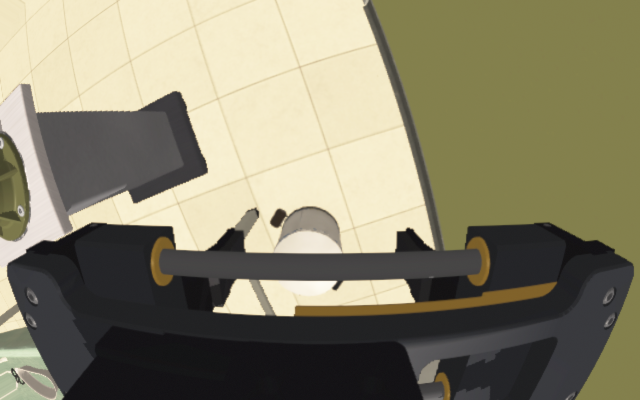

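The scene shows the canister at about (249,205) in the scene view and (301,165) in the side view. The dish is at (370,268) in the scene view and (308,297) in the side view. The arm is still off to the left of the table. Next I'll enlarge both.

```bash
cat > h.py <<'E'
from bench import ctrl
import numpy as np, cv2
from scipy.spatial.transform import Rotation as R
def cam(n):
    m=ctrl.camera_model(n); return np.array(m['mtx']),np.array(m['xyz']),R.from_rotvec(m['orientation'])
def proj(c,P,fish=False):
    K,t,r=c; p=r.inv().apply(np.atleast_2d(np.asarray(P,float))-t)*[1,-1,-1]
    if fish:
        rr=np.hypot(p[:,0],p[:,1]); th=np.arctan2(rr,p[:,2]); s=th/np.maximum(rr,1e-9)
        return np.c_[K[0,0]*s*p[:,0]+K[0,2],K[1,1]*s*p[:,1]+K[1,2]]
    q=p@K.T; return q[:,:2]/q[:,2:]
def ray(c,uv,fish=False):
    K,t,r=c; x=(uv[0]-K[0,2])/K[0,0]; y=(uv[1]-K[1,2])/K[1,1]
    if fish:
        th=np.hypot(x,y); s=np.sin(th)/max(th,1e-9); d=np.array([x*s,y*s,np.cos(th)])
    else: d=np.array([x,y,1.])
    return t,r.apply(d*[1,-1,-1])
def onz(c,uv,z,fish=False):
    t,d=ray(c,uv,fish); return t+d*(z-t[2])/d[2]
def crop(src,dst,x0,y0,x1,y1,k):
    im=cv2.imread(src)[y0:y1,x0:x1]; im=cv2.resize(im,None,fx=k,fy=k,interpolation=cv2.INTER_CUBIC)
    for x in range((x0+9)//10*10,x1,10):
        L=x%50==0; cv2.line(im,(int((x-x0)*k),0),(int((x-x0)*k),10 if L else 5),(0,255,255),1)
        if L: cv2.putText(im,str(x),(int((x-x0)*k)+2,12),0,.4,(0,255,255),1)
    for y in range((y0+9)//10*10,y1,10):
        L=y%50==0; cv2.line(im,(0,int((y-y0)*k)),(10 if L else 5,int((y-y0)*k)),(0,255,255),1)
        if L: cv2.putText(im,str(y),(2,int((y-y0)*k)-2),0,.4,(0,255,255),1)
    cv2.imwrite(dst,im)
E
python3 - <<'E'
from h import *
crop('pics/scene0.png','pics/sc_can.png',210,140,290,240,6)
crop('pics/side0.png','pics/si_can.png',260,100,340,200,6)
crop('pics/side0.png','pics/si_dish.png',260,230,360,360,4)
crop('pics/scene0.png','pics/sc_dish.png',300,220,440,320,5)
E
```

```text
(no output)
```

View pics/sc_can.png

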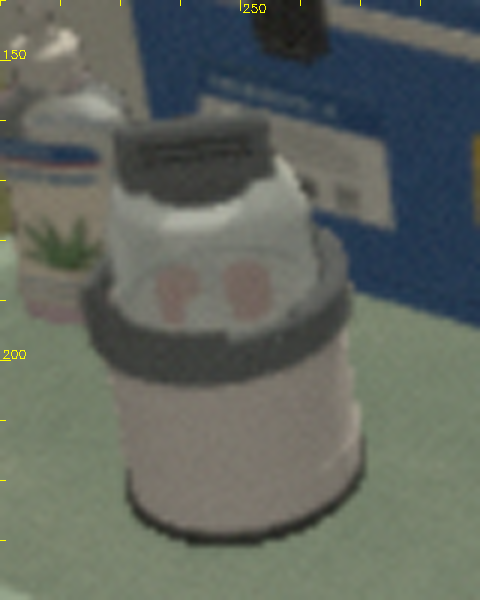

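View pics/si_can.png

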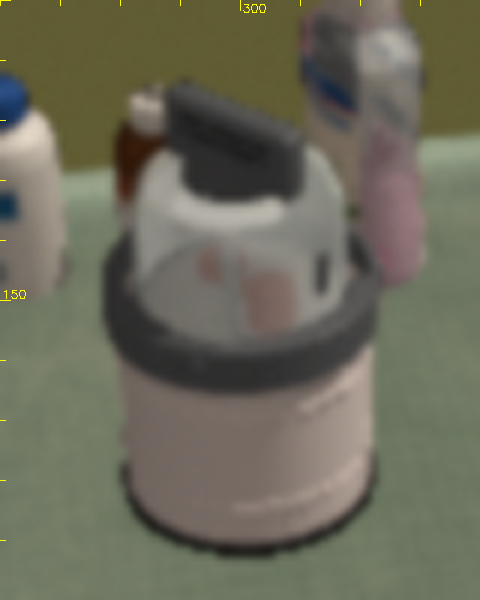

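View pics/si_dish.png

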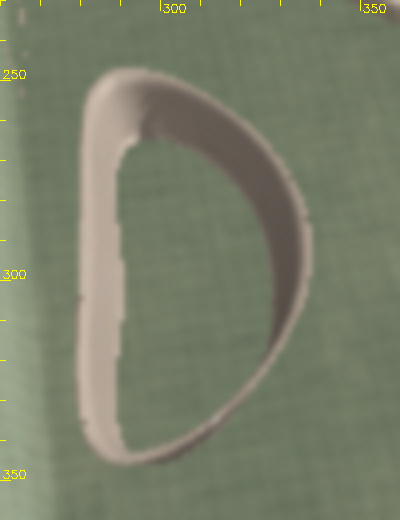

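View pics/sc_dish.png

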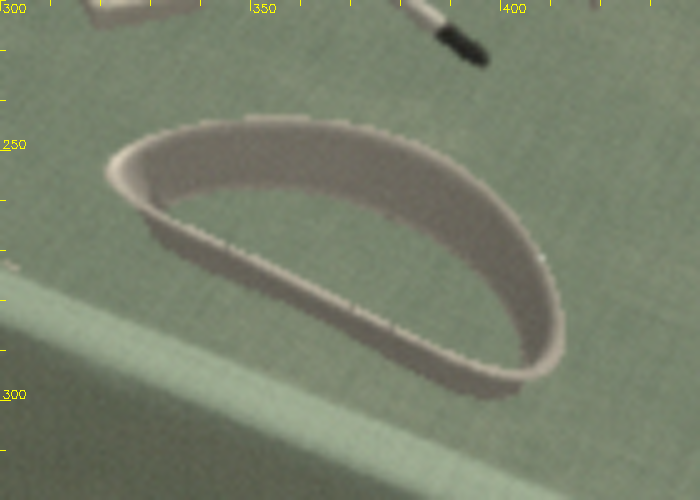

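Run:
```python
from h import *
from scipy.optimize import least_squares
sc,si=cam('scene'),cam('side')
a=np.linspace(0,2*np.pi,720)
def circ(x,y,z,r): return np.c_[x+r*np.cos(a),y+r*np.sin(a),0*a+z]
def f(p):
    o=[]
    for c,(bl,br,bb,cl,cr) in((sc,(231.3,270.3,230.5,223.7,268.4)),(si,(280.8,322.5,192.2,277.3,323.))):
        b=proj(c,circ(*p,0,.052)); 
        k=np.r_[proj(c,circ(*p,.1085,.0565))]
        o+=[b[:,0].min()-bl,b[:,0].max()-br,b[:,1].max()-bb,k[:,0].min()-cl,k[:,0].max()-cr]
    return o
r=least_squares(f,[.5,.2]);print(r.x,np.round(r.fun,1))
# wing top corners 
for c,pts in((si,((288.7,114.2),(310,121.7),(287.7,119))),(sc,((229,161.5),(254.5,159.5)))):
    for p in pts: q=onz(c,p,.183); print(p,q,q[:2]-r.x)
print('dish rim side')
for p in((279,300),(288,248),(337,290),(292,346),(280.5,270),(280,335)): print(p,onz(si,p,.037))
print('scene')
for p in((321,254),(352,243.5),(412,282),(404,295),(335,265),(390,291)): print(p,onz(sc,p,.037))
```

```text
[0.51444025 0.07104224] [ 0.8  0.2  0.1 -0.1 -0.4  0.7 -0.7 -0.3 -0.7  0.5]
(288.7, 114.2) [0.49267486 0.08525677 0.183     ] [-0.02176539  0.01421453]
(310, 121.7) [0.53587668 0.04359726 0.183     ] [ 0.02143643 -0.02744498]
(287.7, 119) [0.48791846 0.06441247 0.183     ] [-0.02652179 -0.00662977]
(229, 161.5) [0.49010921 0.09095862 0.183     ] [-0.02433104  0.01991637]
(254.5, 159.5) [0.52698436 0.04133717 0.183     ] [ 0.01254411 -0.02970507]
dish rim side
(279, 300) [ 0.41969414 -0.31310728  0.037     ]
(288, 248) [ 0.4502466  -0.19197483  0.037     ]
(337, 290) [ 0.52714236 -0.31044773  0.037     ]
(292, 346) [ 0.43174231 -0.40590033  0.037     ]
(280.5, 270) [ 0.4294204  -0.24546958  0.037     ]
(280, 335) [ 0.41436427 -0.38261088  0.037     ]
scene
(321, 254) [ 0.44423984 -0.18988273  0.037     ]
(352, 243.5) [ 0.50935509 -0.23570304  0.037     ]
(412, 282) [ 0.45780057 -0.39615615  0.037     ]
(404, 295) [ 0.41710389 -0.3933245   0.037     ]
(335, 265) [ 0.4278165  -0.23422937  0.037     ]
(390, 291) [ 0.41392905 -0.36547133  0.037     ]
```

```bash
cat >> h.py <<'E'
def go(pos,xdeg=None):
    """shift/turn for tool pointing straight down, tool x at xdeg in world, from present pose"""
    s=ctrl.get_state(); r=R.from_rotvec(s['tool_rot']); d=r.inv().apply((np.array(pos)-s['position'])*1000)
    X=r.apply([1,0,0]); now=np.degrees(np.arctan2(X[1],X[0]))
    if xdeg is None: xdeg=now
    t=np.radians(xdeg); m=R.from_matrix(np.c_[[np.cos(t),np.sin(t),0],[np.sin(t),-np.cos(t),0],[0,0,-1]])
    print('t',s['time'],'pos',np.round(s['position'],4),'xdeg',round(now,1),'zaxis',np.round(r.apply([0,0,1]),3),'q',np.round(s['joint_positions'],2),'F',np.round(s['ft_force'],1),'w',round(float(s['grip_width']),3))
    print('shift',np.round(d,1),'turn',np.round((r.inv()*m).as_rotvec(),3))
E
python3 - <<'E'
from h import *
sc,si=cam('scene'),cam('side')
for p in((240,165),(322,195)): print('cooler',onz(sc,p,0))
for p in((358,190),(343,150)): print('cooler',onz(si,p,0))
go([.208,.615,.36]); go([.47,.06,.36],134)
E
```

```text
cooler [0.74319592 0.30404488 0.        ]
cooler [ 0.70729578 -0.04183356  0.        ]
cooler [0.64653544 0.00121086 0.        ]
cooler [0.64707458 0.1776976  0.        ]
t 0.15 pos [0.208  0.6154 0.2357] xdeg 161.3 zaxis [-0.    -0.001 -1.   ] q [-1.23  0.32 -0.07  1.45  0.02  1.37 -0.06] F [ 0.2  0.9 -0.3] w 0.999
shift [  -0.2   -0.6 -124.3] turn [-0.001  0.    -0.   ]
t 0.15 pos [0.208  0.6154 0.2357] xdeg 161.3 zaxis [-0.    -0.001 -1.   ] q [-1.23  0.32 -0.07  1.45  0.02  1.37 -0.06] F [ 0.2  0.9 -0.3] w 0.999
shift [-426.  -442.5 -123.6] turn [-0.001  0.     0.477]
```

```bash
python3 -m handwheel '[[0,0,-60,0,0,0,-1],[0,0,-124,0,0,0,-1],[-426,-442,-124,0,0,0.477,-1],[-426,-442,-124,0,0,0.477,-1],[-426,-442,-124,0,0,0.477,-1],[-426,-442,-124,0,0,0.477,-1],[-426,-442,-124,0,0,0.477,-1],[-426,-442,-124,0,0,0.477,-1],[-426,-442,-124,0,0,0.477,-1],[-426,-442,-124,0,0,0.477,-1],[-426,-442,-124,0,0,0.477,-1],[-426,-442,-124,0,0,0.477,-1]]' 20
python3 - <<'E'
from h import *
go([.47,.06,.36],134)
E
```

```text
time: 1.65
position: [0.4707, 0.0579, 0.3606]
tool_rot: [1.23, 2.891, 0.001]
ft_force: [0.5, 0.3, 0.2]
grip_width: 0.998
t 1.65 pos [0.4707 0.0579 0.3606] xdeg 133.9 zaxis [ 0.  0. -1.] q [-0.75 -0.12  0.52  1.67  0.06  1.57  0.53] F [0.5 0.3 0.2] w 0.998
shift [2.  0.9 0.6] turn [ 0.001  0.    -0.002]
```

Run:
```python
from h import *
import json
m=ctrl.camera_model('wrist'); cv2.imwrite('pics/w1.png',ctrl.get_image('wrist')[:,:,::-1])
json.dump({k:np.array(v).tolist() for k,v in m.items()},open('w1.json','w'))
c=(np.array(m['mtx']),np.array(m['xyz']),R.from_rotvec(m['orientation']))
print(m['xyz'],c[2].apply([0,0,-1]),c[2].apply([1,0,0]))
print(proj(c,[[.514,.071,.183],[.514,.071,.1085]],True))
```

```text
[0.42308108 0.10612797 0.50845596] [ 0.17455318 -0.17969468 -0.96811209] [0.72110309 0.69282633 0.00141888]
[[357.13905018 205.62814456]
 [350.53314233 190.92719885]]
```

View pics/w1.png

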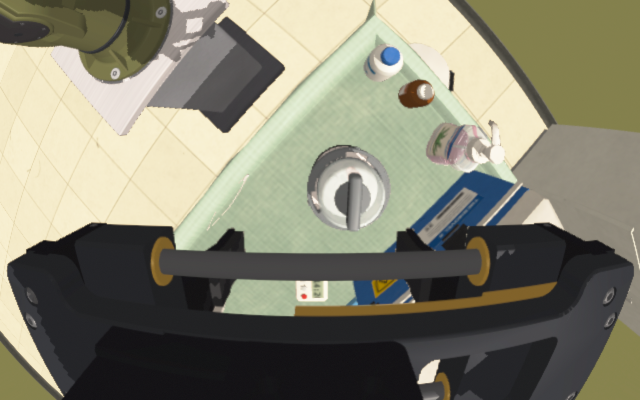

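Run:
```python
from h import *
crop('pics/w1.png','pics/w1c.png',300,138,400,238,6)
```

```text
(no output)
```

View pics/w1c.png

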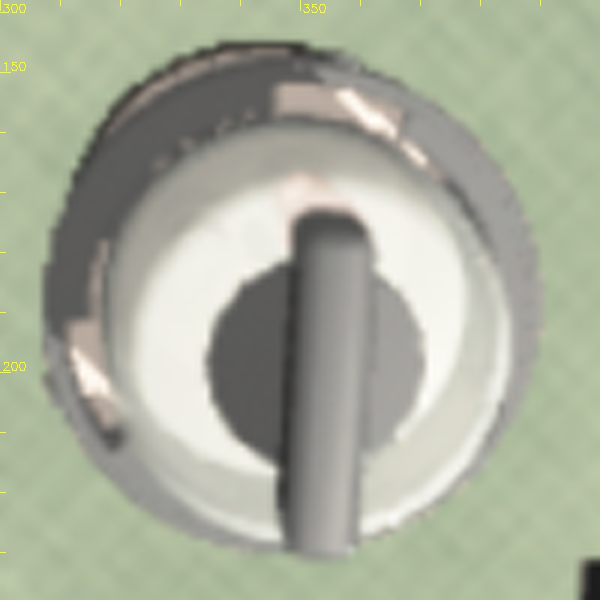

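Run:
```python
from h import *
import json
m=json.load(open('w1.json')); c=(np.array(m['mtx']),np.array(m['xyz']),R.from_rotvec(m['orientation']))
C=np.array([.5144,.071])
px=lambda u,v:(300+u/6,138+v/6)
for n,l,z in(('slot1',[(273,85),(273,112),(407,112),(400,135)],.1085),('slot2',[(68,322),(95,320),(120,432)],.1085),('wing',[(300,240),(372,240),(280,530),(360,530),(332,210),(323,555)],.183),('colL',[(43,290),(540,290),(260,42),(300,553)],.1085)):
    for p in l:
        q=onz(c,px(*p),z,True)[:2]; d=q-C; print(n,p,np.round(q,4),'r',np.round(np.hypot(*d)*1e3,1),'ang',np.round(np.degrees(np.arctan2(d[1],d[0])),1))
a=np.radians(np.arange(0,360,1))
k=proj(c,np.c_[C[0]+.0565*np.cos(a),C[1]+.0565*np.sin(a),a*0+.1085],True)
im=cv2.imread('pics/w1c.png')
for u,v in k: cv2.circle(im,(int((u-300)*6+3),int((v-138)*6+3)),1,(0,0,255),-1)
k=proj(c,np.c_[C[0]+.0455*np.cos(a),C[1]+.0455*np.sin(a),a*0+.1085],True)
for u,v in k: cv2.circle(im,(int((u-300)*6+3),int((v-138)*6+3)),1,(255,0,0),-1)
# ang ticks
for t in range(0,360,30):
    u,v=proj(c,[[C[0]+.051*np.cos(np.radians(t)),C[1]+.051*np.sin(np.radians(t)),.1085]],True)[0]
    cv2.putText(im,str(t),(int((u-300)*6)-8,int((v-138)*6)+5),0,.4,(0,0,255),1)
cv2.imwrite('pics/w1o.png',im)
```

```text
slot1 (273, 85) [0.4729 0.1029] r 52.3 ang 142.4
slot1 (273, 112) [0.4771 0.0987] r 46.5 ang 143.4
slot1 (407, 112) [0.498  0.1193] r 51.0 ang 108.8
slot1 (400, 135) [0.5005 0.1146] r 45.8 ang 107.7
slot2 (68, 322) [0.4772 0.0342] r 52.3 ang -135.3
slot2 (95, 320) [0.4812 0.0387] r 46.3 ang -135.8
slot2 (120, 432) [0.503 0.024] r 48.4 ang -103.7
wing (300, 240) [0.4866 0.0872] r 32.1 ang 149.8
wing (372, 240) [0.4959 0.0962] r 31.2 ang 126.3
wing (280, 530) [0.5226 0.0462] r 26.1 ang -71.6
wing (360, 530) [0.5335 0.0565] r 24.0 ang -37.2
wing (332, 210) [0.4869 0.095 ] r 36.5 ang 138.9
wing (323, 555) [0.532  0.0483] r 28.8 ang -52.2
colL (43, 290) [0.4683 0.0357] r 58.1 ang -142.5
colL (540, 290) [0.548  0.1127] r 53.5 ang 51.1
colL (260, 42) [0.4644 0.1076] r 62.0 ang 143.8
colL (300, 553) [0.5528 0.0317] r 54.9 ang -45.7
```

View pics/w1o.png

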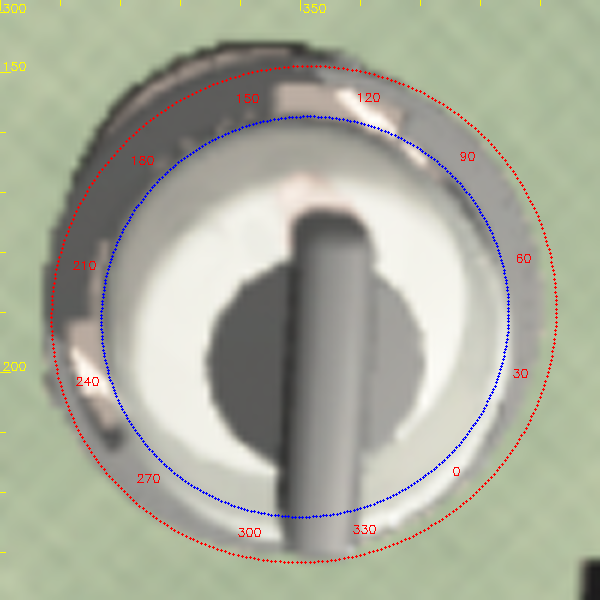

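Run:
```python
from h import *
go([.51,.071,.25],134)
```

```text
t 1.7 pos [0.4729 0.0503 0.3608] xdeg 133.3 zaxis [ 0.003 -0.003 -1.   ] q [-0.75 -0.12  0.53  1.67  0.07  1.57  0.54] F [ 0.8 -5.  -0. ] w 1.001
shift [-10.   41.2 110.8] turn [-0.001  0.004 -0.011]
```

```bash
python3 -m handwheel '[[0,0,0,0,0,0,-1],[0,0,0,0,0,0,-1],[0,0,0,0,0,0,-1],[0,0,0,0,0,0,-1]]'
python3 - <<'E'
from h import *
go([.51,.071,.25],134)
E
```

```text
time: 2.2
position: [0.4699, 0.0617, 0.3605]
tool_rot: [-1.224, -2.893, -0.0]
ft_force: [0.3, 0.5, -0.2]
grip_width: 0.996
t 2.2 pos [0.4699 0.0617 0.3605] xdeg 134.1 zaxis [-0.  0. -1.] q [-0.75 -0.12  0.52  1.67  0.06  1.57  0.53] F [ 0.3  0.5 -0.2] w 0.996
shift [-21.2  35.2 110.5] turn [ 0.    -0.     0.002]
```

```bash
python3 -m handwheel '[[-10,17,40,0,0,0,-1],[-21,35,80,0,0,0,-1],[-21,35,90,0,0,0,-1],[-21,35,90,0,0,0,-1],[-21,35,90,0,0,0,-1],[-21,35,90,0,0,0,-1],[-21,35,90,0,0,0,-1]]'
python3 - <<'E'
from h import *
import json
m=ctrl.camera_model('wrist'); cv2.imwrite('pics/w2.png',ctrl.get_image('wrist')[:,:,::-1])
json.dump({k:np.array(v).tolist() for k,v in m.items()},open('w2.json','w'))
go([.51,.071,.172],134)
crop('pics/w2.png','pics/w2c.png',240,150,420,285,4)
E
```

```text
time: 3.08
position: [0.5102, 0.07, 0.2715]
tool_rot: [1.227, 2.891, 0.002]
ft_force: [0.0, 0.5, -0.1]
grip_width: 1.0
t 3.125 pos [0.5101 0.07   0.2712] xdeg 134.0 zaxis [ 0.001  0.001 -1.   ] q [-0.74  0.    0.56  1.75 -0.    1.39  0.59] F [-0.1  0.3  0. ] w 1.005
shift [ 0.9  0.5 99.2] turn [0.001 0.    0.   ]
```

View pics/w2c.png

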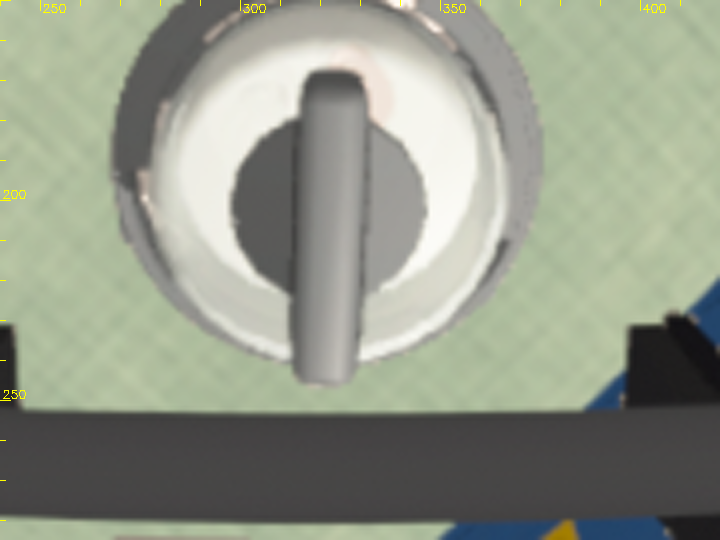

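Run:
```python
from h import *
import json
m=json.load(open('w2.json')); c=(np.array(m['mtx']),np.array(m['xyz']),R.from_rotvec(m['orientation']))
px=lambda u,v:(240+u/4,150+v/4)
C=np.array([.51,.071])
for n,l,z in(('wing',[(335,72),(325,384),(304,100),(368,100),(292,360),(358,360)],.183),('col',[(112,165),(543,165)],.1085),('slot',[(140,170),(203,40),(505,243)],.1085)):
    for p in l:
        q=onz(c,px(*p),z,True)[:2]; d=q-C; print(n,p,np.round(q,4),'r',np.round(np.hypot(*d)*1e3,1),'ang',np.round(np.degrees(np.arctan2(d[1],d[0])),1))
```

```text
wing (335, 72) [0.4886 0.0958] r 32.8 ang 130.7
wing (325, 384) [0.532  0.0481] r 31.8 ang -46.1
wing (304, 100) [0.4881 0.0877] r 27.6 ang 142.6
wing (368, 100) [0.497  0.0963] r 28.5 ang 117.1
wing (292, 360) [0.5235 0.0473] r 27.3 ang -60.4
wing (358, 360) [0.5332 0.0566] r 27.3 ang -31.7
col (112, 165) [0.472  0.0315] r 54.8 ang -133.9
col (543, 165) [0.5526 0.1091] r 57.2 ang 41.8
slot (140, 170) [0.4782 0.0356] r 47.6 ang -131.9
slot (203, 40) [0.4671 0.0717] r 42.9 ang 179.1
slot (505, 243) [0.5605 0.0876] r 53.2 ang 18.1
```

Run:
```python
from h import *
go([.5103,.072,.172],132.5)
```

```text
t 3.125 pos [0.5101 0.07   0.2712] xdeg 134.0 zaxis [ 0.001  0.001 -1.   ] q [-0.74  0.    0.56  1.75 -0.    1.39  0.59] F [-0.1  0.3  0. ] w 1.005
shift [ 1.4  1.4 99.2] turn [0.001 0.    0.026]
```

```bash
python3 -m handwheel '[[1,1,30,0,0,0.026,-1],[1,1,60,0,0,0.026,-1],[1,1,85,0,0,0.026,-1],[1,1,98,0,0,0.026,-1],[1,1,98,0,0,0.026,-1],[1,1,98,0,0,0.026,-1],[1,1,98,0,0,0.026,-1]]' 20
python3 - <<'E'
from h import *
go([.5103,.072,.172],132.5)
E
```

```text
time: 4.0
position: [0.5107, 0.0715, 0.1736]
tool_rot: [1.264, 2.874, 0.002]
ft_force: [-0.5, -0.3, 0.2]
grip_width: 0.999
t 4.0 pos [0.5107 0.0715 0.1736] xdeg 132.5 zaxis [ 0.002  0.001 -1.   ] q [-0.73  0.07  0.56  1.88 -0.04  1.19  0.59] F [-0.5 -0.3  0.2] w 0.999
shift [0.6 0.  1.6] turn [0.002 0.001 0.   ]
```

Now close on the wing.

```bash
python3 -m handwheel '[[0,0,1,0,0,0,1],[0,0,1,0,0,0,1],[0,0,1,0,0,0,1],[0,0,1,0,0,0,1],[0,0,1,0,0,0,1],[0,0,1,0,0,0,1],[0,0,1,0,0,0,1],[0,0,1,0,0,0,1]]' 20
python3 - <<'E'
from h import *
go([.5103,.072,.172],132.5)
E
```

```text
time: 5.0
position: [0.5101, 0.0714, 0.1716]
tool_rot: [1.265, 2.875, 0.0]
ft_force: [0.8, 1.3, 1.0]
grip_width: 0.172
t 5.0 pos [0.5101 0.0714 0.1716] xdeg 132.5 zaxis [ 0.  0. -1.] q [-0.73  0.08  0.56  1.89 -0.04  1.19  0.59] F [0.8 1.3 1. ] w 0.172
shift [ 0.3  0.6 -0.4] turn [0. 0. 0.]
```

```bash
python3 -m handwheel '[[0,0,-1.5,0,0,0,1],[0,0,-1.5,0,0,-0.1,1],[0,0,-1.5,0,0,-0.2,1],[0,0,-1.5,0,0,-0.3,1],[0,0,-1.5,0,0,-0.4,1],[0,0,-1.5,0,0,-0.5,1],[0,0,-1.5,0,0,-0.6,1],[0,0,-1.5,0,0,-0.7,1],[0,0,-1.5,0,0,-0.78,1],[0,0,-1.5,0,0,-0.82,1],[0,0,-1.5,0,0,-0.82,1],[0,0,-1.5,0,0,-0.82,1]]' 20
python3 - <<'E'
from h import *
import json
go([.5103,.072,.172],182.5)
m=ctrl.camera_model('wrist'); cv2.imwrite('pics/w3.png',ctrl.get_image('wrist')[:,:,::-1])
json.dump({k:np.array(v).tolist() for k,v in m.items()},open('w3.json','w'))
s=ctrl.get_state();print(s['torque'])
crop('pics/w3.png','pics/w3c.png',220,100,420,260,4)
E
```

```text
time: 6.5
position: [0.5098, 0.0713, 0.1729]
tool_rot: [-0.015, -3.141, 0.0]
ft_force: [-0.5, 0.2, -2.2]
grip_width: 0.159
t 6.5 pos [0.5098 0.0713 0.1729] xdeg 179.5 zaxis [-0. -0. -1.] q [-0.69  0.07  0.53  1.88 -0.04  1.19  1.41] F [-0.5  0.2 -2.2] w 0.159
shift [-0.5  0.7  0.9] turn [-0.    -0.    -0.053]
[-0.0164088   0.06816445  0.07161198]
```

View pics/w3c.png

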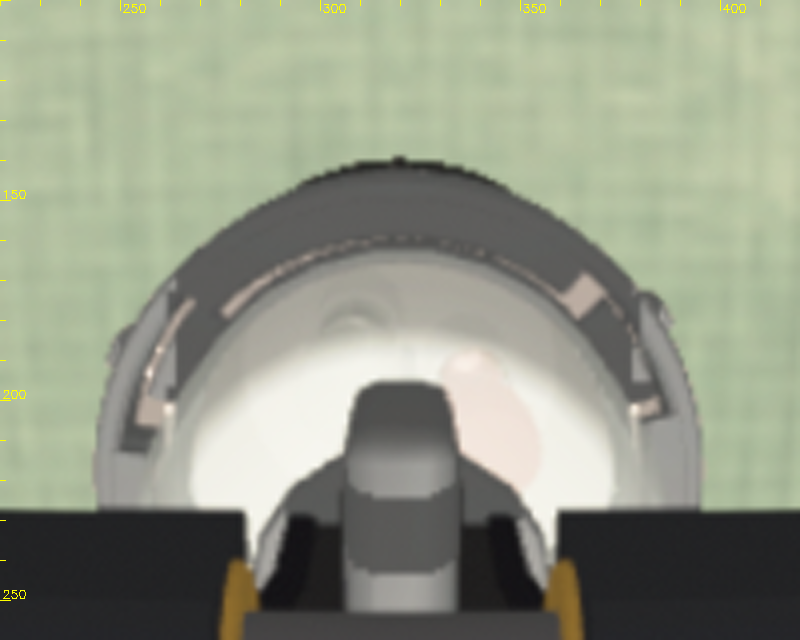

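Run:
```python
from h import *
import json
m=json.load(open('w3.json')); c=(np.array(m['mtx']),np.array(m['xyz']),R.from_rotvec(m['orientation']))
crop('pics/w3.png','pics/w3r.png',345,160,405,220,10); crop('pics/w3.png','pics/w3l.png',235,160,295,220,10)
px=lambda u,v:(220+u/4,100+v/4)
for C in(np.array([.51,.0715]),np.array([.5120,.0705])):
  for p,z in(((113,345),.1),((665,308),.1),((565,290),.1085),((600,275),.1085),((222,310),.1085)):
    q=onz(c,px(*p),z,True)[:2]; d=q-C; print(p,np.round(q,4),'r',np.round(np.hypot(*d)*1e3,1),'ang',np.round(np.degrees(np.arctan2(d[1],d[0])),1))
```

```text
(113, 345) [0.486  0.0177] r 58.9 ang -114.0
(665, 308) [0.4802 0.1195] r 56.5 ang 121.9
(565, 290) [0.4755 0.0997] r 44.6 ang 140.8
(600, 275) [0.4728 0.1058] r 50.6 ang 137.3
(222, 310) [0.4784 0.0397] r 44.8 ang -134.9
(113, 345) [0.486  0.0177] r 58.9 ang -116.2
(665, 308) [0.4802 0.1195] r 58.4 ang 123.0
(565, 290) [0.4755 0.0997] r 46.8 ang 141.4
(600, 275) [0.4728 0.1058] r 52.8 ang 138.0
(222, 310) [0.4784 0.0397] r 45.6 ang -137.5
```

View pics/w3r.png

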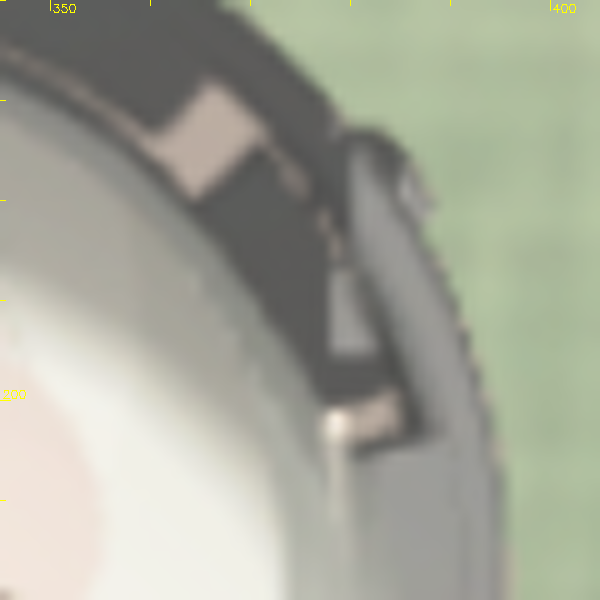

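View pics/w3l.png

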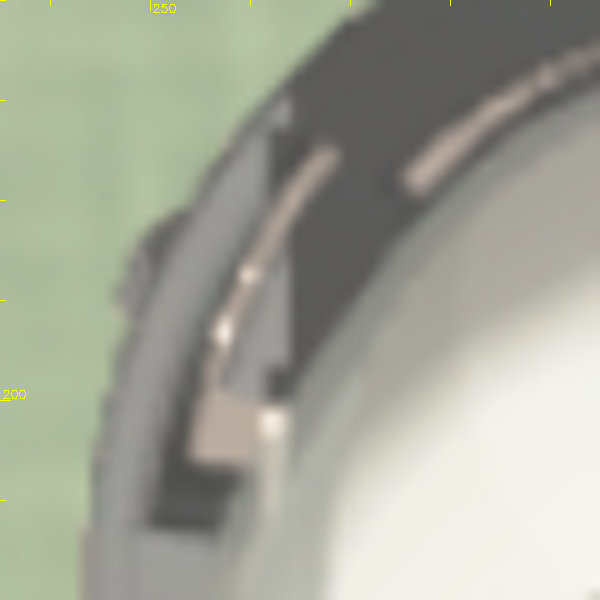

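```bash
python3 -m handwheel '[[0,0,0,0,0,-0.03,1],[0,0,0,0,0,-0.06,1],[0,0,0,0,0,-0.06,1],[0,0,0,0,0,-0.06,1]]' 25
python3 - <<'E'
from h import *
import json
go([.5103,.072,.172],183)
m=ctrl.camera_model('wrist'); cv2.imwrite('pics/w4.png',ctrl.get_image('wrist')[:,:,::-1])
s=ctrl.get_state();print(s['torque'])
crop('pics/w4.png','pics/w4r.png',345,160,405,220,6); crop('pics/w4.png','pics/w4l.png',235,160,295,220,6)
cv2.imwrite('pics/w4lr.png',np.hstack([cv2.imread('pics/w4l.png'),cv2.imread('pics/w4r.png')]))
E
```

```text
time: 7.05
position: [0.51, 0.0712, 0.1731]
tool_rot: [-0.08, 3.14, -0.0]
ft_force: [1.0, 0.3, -1.8]
grip_width: 0.159
t 7.05 pos [0.51   0.0712 0.1731] xdeg -177.1 zaxis [ 0. -0. -1.] q [-0.69  0.07  0.53  1.88 -0.04  1.19  1.47] F [ 1.   0.3 -1.8] w 0.159
shift [-0.3  0.8  1.1] turn [-0.     0.    -0.001]
[-0.13543991 -0.06349067 -0.00519   ]
```

View pics/w4lr.png

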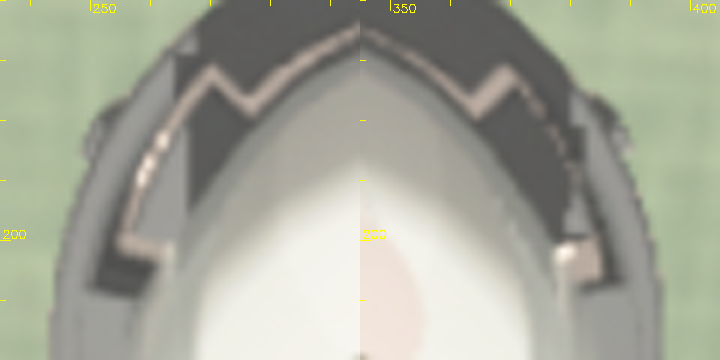

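Both lugs now show an even gap at each end of the slots (left slot about (247–265,170–200), right slot about (365–383,170–202)). I'll lift gently.

```bash
python3 -m handwheel '[[0,0,-4,0,0,0,1],[0,0,-8,0,0,0,1],[0,0,-12,0,0,0,1],[0,0,-16,0,0,0,1],[0,0,-16,0,0,0,1]]' 25;  python3 - <<'E'
from h import *
go([.51,.0712,.275],183)
E
```

```text
time: 7.72
position: [0.5103, 0.0716, 0.1896]
tool_rot: [-0.081, 3.14, 0.001]
ft_force: [0.9, -0.5, -1.7]
grip_width: 0.162
t 7.725 pos [0.5103 0.0716 0.1896] xdeg -177.1 zaxis [ 0.001  0.001 -1.   ] q [-0.69  0.06  0.53  1.86 -0.03  1.23  1.46] F [ 0.9 -0.5 -1.7] w 0.162
shift [  0.2  -0.3 -85.4] turn [ 0.001  0.001 -0.001]
```

```bash
python3 -m handwheel '[[0,0,-30,0,0,0,1],[0,0,-60,0,0,0,1],[0,0,-85,0,0,0,1],[0,0,-85,0,0,0,1],[0,0,-85,0,0,0,1]]' 25;  python3 - <<'E'
from h import *
crop0=ctrl.get_image('side'); cv2.imwrite('pics/side1.png',crop0[:,:,::-1])
crop('pics/side1.png','pics/side1c.png',240,60,440,260,4)
cv2.imwrite('pics/scene1.png',ctrl.get_image('scene')[:,:,::-1])
crop('pics/scene1.png','pics/sc1c.png',200,100,300,240,4)
go([.475,-.115,.275],183)
go([.475,-.115,.078],183)
E
```

```text
time: 8.35
position: [0.5094, 0.0713, 0.2729]
tool_rot: [0.081, -3.139, 0.0]
ft_force: [-0.3, -0.8, -2.7]
grip_width: 0.16
t 8.45 pos [0.5092 0.0712 0.2725] xdeg -177.1 zaxis [-0.002 -0.001 -1.   ] q [-0.71  0.    0.52  1.74 -0.    1.4   1.44] F [ 0.2  0.1 -2.3] w 0.161
shift [  43.7 -184.2   -2.3] turn [-0.001 -0.002 -0.001]
t 8.45 pos [0.5092 0.0712 0.2725] xdeg -177.1 zaxis [-0.002 -0.001 -1.   ] q [-0.71  0.    0.52  1.74 -0.    1.4   1.44] F [ 0.2  0.1 -2.3] w 0.161
shift [  43.2 -184.1  194.7] turn [-0.001 -0.002 -0.001]
```

View pics/side1c.png

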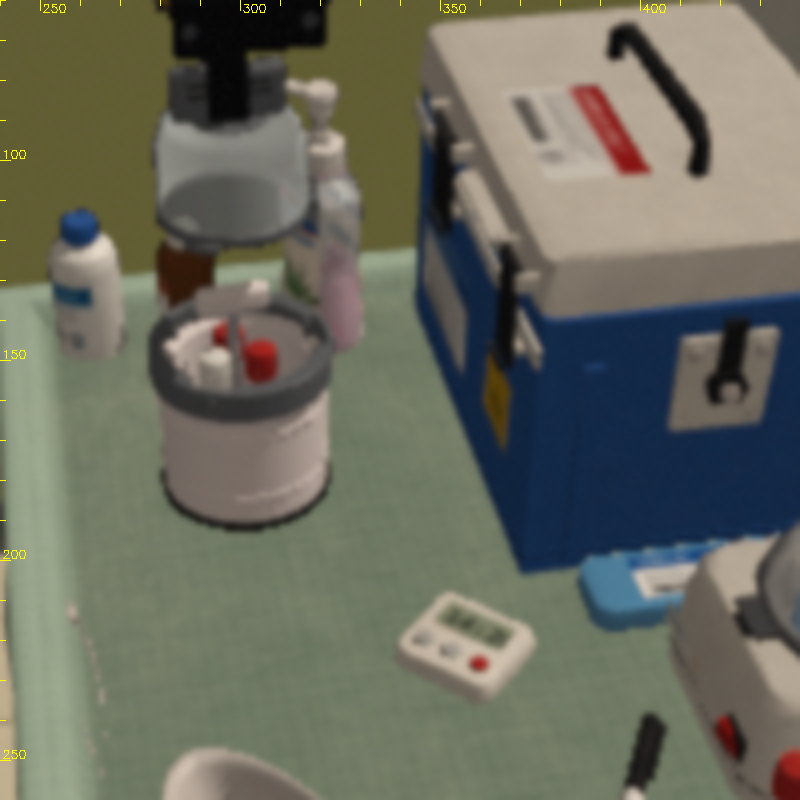

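View pics/sc1c.png

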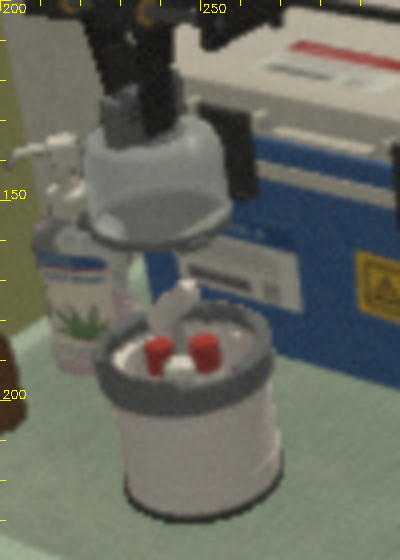

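```bash
python3 - <<'E'
from h import *
si=cam('side')
for p in((340,221),(357,235),(258,213),(266,255),(251,190)): print(p,onz(si,p,0))
E
```

```text
(340, 221) [ 0.57928215 -0.09825994  0.        ]
(357, 235) [ 0.60710179 -0.14815456  0.        ]
(258, 213) [ 0.39541484 -0.03755831  0.        ]
(266, 255) [ 4.03943652e-01 -1.70077766e-01  1.11022302e-16]
(251, 190) [0.38343898 0.04945363 0.        ]
```

```bash
python3 -m handwheel '[[8,-35,0,0,0,0,1],[18,-80,0,0,0,0,1],[29,-125,20,0,0,0,1],[38,-160,60,0,0,0,1],[41,-178,105,0,0,0,1],[41,-184,145,0,0,0,1],[41,-184,170,0,0,0,1],[41,-184,180,0,0,0,1],[41,-184,180,0,0,0,1],[41,-184,180,0,0,0,1]]' 25;  python3 - <<'E'
from h import *
go([.475,-.115,.0766],183)
E
```

```text
time: 9.7
position: [0.4793, -0.1145, 0.095]
tool_rot: [-0.081, 3.139, 0.0]
ft_force: [-0.1, -0.9, -1.4]
grip_width: 0.159
t 9.7 pos [ 0.4793 -0.1145  0.095 ] xdeg -177.1 zaxis [ 0.002  0.    -1.   ] q [-0.5   0.12  0.73  2.02 -0.1   1.03  1.89] F [-0.1 -0.9 -1.4] w 0.159
shift [ 4.4 -0.3 18.4] turn [-0.     0.002 -0.001]
```

```bash
python3 -m handwheel '[[0,0,5,0,0,0,1],[0,0,10,0,0,0,1],[0,0,14,0,0,0,1],[0,0,16,0,0,0,1],[0,0,17,0,0,0,1],[0,0,18,0,0,0,1],[0,0,18,0,0,0,1]]';  python3 - <<'E'
from h import *
go([.475,-.115,.0766],183)
E
```

```text
time: 10.58
position: [0.4784, -0.1146, 0.0765]
tool_rot: [0.08, -3.14, -0.001]
ft_force: [-2.9, 0.6, 4.9]
grip_width: 0.158
t 10.575 pos [ 0.4784 -0.1146  0.0765] xdeg -177.1 zaxis [-0.  0. -1.] q [-0.49  0.15  0.73  2.04 -0.12  0.99  1.92] F [-2.9  0.6  4.9] w 0.158
shift [ 3.4 -0.3 -0.1] turn [ 0.    -0.    -0.001]
```

```bash
python3 -m handwheel '[[0,0,0,0,0,0,0.2],[0,0,0,0,0,0,-0.2],[0,0,0,0,0,0,-0.2],[0,0,0,0,0,0,-0.2],[0,0,-10,0,0,0,-0.2],[0,0,-40,0,0,0,-0.2],[0,0,-90,0,0,0,-0.2],[0,0,-150,0,0,0,-0.2],[0,0,-190,0,0,0,-0.2],[0,0,-190,0,0,0,-0.2],[0,0,-190,0,0,0,-0.2]]';  python3 - <<'E'
from h import *
go([.511,.071,.32],183)
E
```

```text
time: 11.95
position: [0.4781, -0.1145, 0.2657]
tool_rot: [0.08, -3.14, -0.001]
ft_force: [-1.0, 0.1, -0.3]
grip_width: 0.597
t 11.95 pos [ 0.4781 -0.1145  0.2657] xdeg -177.1 zaxis [-0.  0. -1.] q [-0.56 -0.07  0.71  1.81  0.05  1.38  1.77] F [-1.   0.1 -0.3] w 0.597
shift [-42.3 183.6 -54.2] turn [ 0.    -0.    -0.001]
```

```bash
python3 -m handwheel '[[0,40,-30,0,0,0.1,-0.2],[0,80,-60,0,0,0.2,-0.2],[0,130,-80,0,0,0.3,-0.2],[0,170,-90,0,0,0.3,-0.2],[0,184,-90,0,0,0.3,-0.2],[0,184,-90,0,0,0.3,-0.2],[0,184,-90,0,0,0.3,-0.2],[0,184,-90,0,0,0.3,-0.2]]';  python3 - <<'E'
from h import *
import json
m=ctrl.camera_model('wrist'); cv2.imwrite('pics/w5.png',ctrl.get_image('wrist')[:,:,::-1])
json.dump({k:np.array(v).tolist() for k,v in m.items()},open('w5.json','w'))
c=(np.array(m['mtx']),np.array(m['xyz']),R.from_rotvec(m['orientation']))
u,v=proj(c,[[.511,.071,.146]],True)[0].astype(int); print(u,v)
go([.511,.071,.32],183)
crop('pics/w5.png','pics/w5c.png',u-50,v-50,u+50,v+50,6)
cv2.imwrite('pics/side2.png',ctrl.get_image('side')[:,:,::-1]); crop('pics/side2.png','pics/side2c.png',240,100,360,360,3)
E
```

```text
time: 12.95
position: [0.4691, 0.0676, 0.3557]
tool_rot: [-0.394, -3.116, 0.0]
ft_force: [0.1, 0.1, 0.7]
grip_width: 0.597
332 214
t 13.0 pos [0.4691 0.0678 0.3559] xdeg 165.6 zaxis [-0.  0. -1.] q [-0.7  -0.12  0.46  1.68  0.05  1.57  1.07] F [ 0.  -0.6  0.7] w 0.601
shift [-39.8  13.5  35.9] turn [ 0.    -0.    -0.304]
```

View pics/w5c.png

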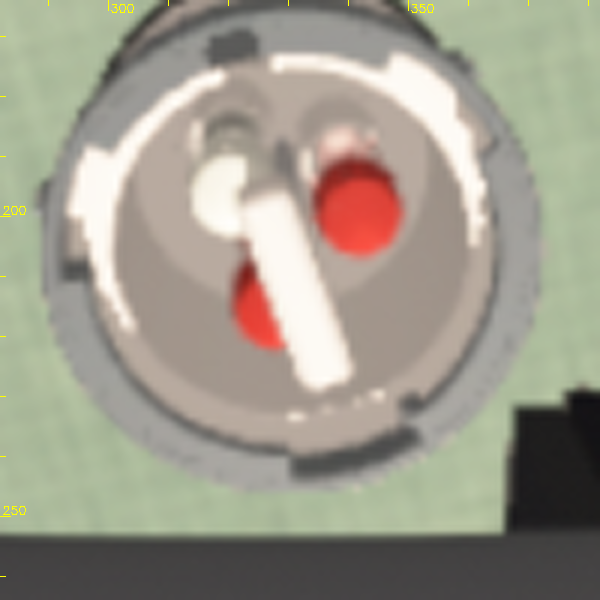

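View pics/side2c.png

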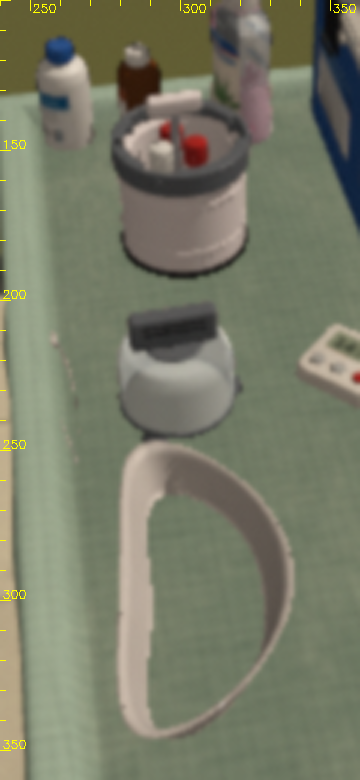

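```bash
python3 - <<'E'
from h import *
import json
m=json.load(open('w5.json')); c=(np.array(m['mtx']),np.array(m['xyz']),R.from_rotvec(m['orientation']))
P=[onz(c,(282+u/6,164+v/6),.146,True)[:2] for u,v in((266,195),(326,387))]
print(P,np.hypot(*(P[1]-P[0])),(P[0]+P[1])/2,np.degrees(np.arctan2(*(P[1]-P[0])[::-1])))
C=(P[0]+P[1])/2
go([C[0],C[1],.25])
E
```

```text
[array([0.48783289, 0.06971041]), array([0.52991698, 0.07173219])] 0.04213262088510597 [0.50887494 0.0707213 ] 2.750451263045284
t 13.05 pos [0.4691 0.0681 0.3559] xdeg 165.6 zaxis [-0.  0. -1.] q [-0.7  -0.12  0.46  1.68  0.05  1.57  1.07] F [0.3 0.5 0.1] w 0.599
shift [-37.9  12.4 105.9] turn [ 0. -0. -0.]
```

```bash
python3 -m handwheel '[[-12,4,30,0,0,-0.1,-0.2],[-25,8,60,0,0,-0.2,-0.2],[-38,12,95,0,0,-0.3,-0.2],[-38,12,105,0,0,-0.3,-0.2],[-38,12,105,0,0,-0.3,-0.2],[-38,12,105,0,0,-0.3,-0.2],[-38,12,105,0,0,-0.3,-0.2]]';  python3 - <<'E'
from h import *
import json
m=ctrl.camera_model('wrist'); cv2.imwrite('pics/w6.png',ctrl.get_image('wrist')[:,:,::-1])
c=(np.array(m['mtx']),np.array(m['xyz']),R.from_rotvec(m['orientation']))
json.dump({k:np.array(v).tolist() for k,v in m.items()},open('w6.json','w'))
go([.5089,.0707,.134],182.75)
crop('pics/w6.png','pics/w6c.png',240,140,400,270,5)
E
```

```text
time: 13.92
position: [0.5093, 0.0716, 0.2524]
tool_rot: [-0.08, 3.138, 0.002]
ft_force: [-0.7, -0.2, 0.2]
grip_width: 0.599
t 13.975 pos [0.5092 0.0716 0.2522] xdeg -177.1 zaxis [ 0.002  0.001 -1.   ] q [-0.69  0.01  0.51  1.78 -0.01  1.35  1.44] F [-0.1 -0.7 -0.1] w 0.603
shift [  0.6  -1.  118.2] turn [0.001 0.002 0.003]
```

View pics/w6c.png

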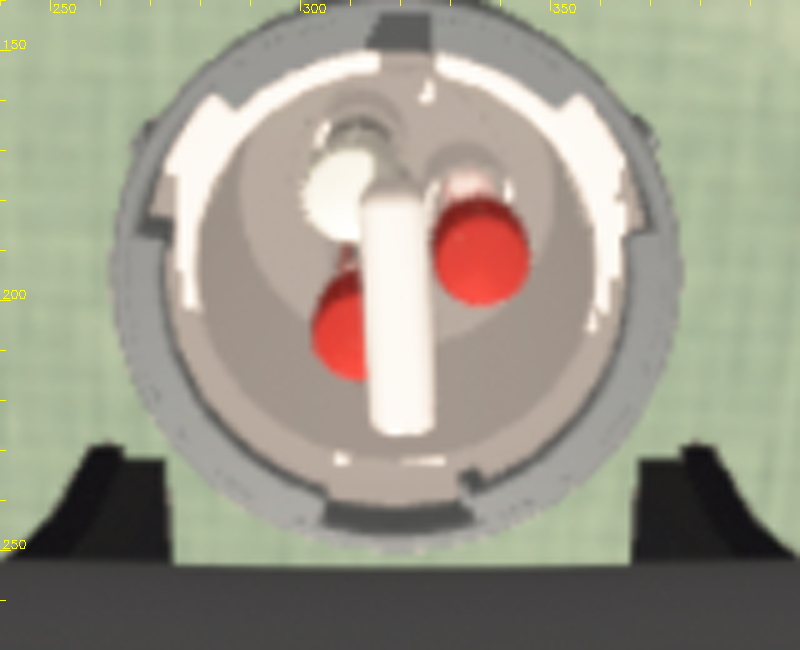

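```bash
python3 - <<'E'
from h import *
import json
m=json.load(open('w6.json')); c=(np.array(m['mtx']),np.array(m['xyz']),R.from_rotvec(m['orientation']))
P=[onz(c,(240+u/5,140+v/5),.146,True)[:2] for u,v in((392,197),(402,434))]
C=(P[0]+P[1])/2; A=np.degrees(np.arctan2(*(P[1]-P[0])[::-1]))
print(P,np.hypot(*(P[1]-P[0])),C,A)
go([C[0],C[1],.134],180+A)
E
```

```text
[array([0.48764089, 0.06866672]), array([0.52924057, 0.0724353 ])] 0.041770027989510086 [0.50844073 0.07055101] 5.17638077073395
t 13.975 pos [0.5092 0.0716 0.2522] xdeg -177.1 zaxis [ 0.002  0.001 -1.   ] q [-0.69  0.01  0.51  1.78 -0.01  1.35  1.44] F [-0.1 -0.7 -0.1] w 0.603
shift [  1.   -1.2 118.2] turn [ 0.001  0.002 -0.039]
```

Wrist view: the handle runs from (318,179) to (320,227), centred between the jaws. Its centre measures (0.508, 0.0706), and the length comes out at 42 mm against 44 mm. I'll descend and close.

```bash
python3 -m handwheel '[[1,-1,40,0,0,-0.02,-0.2],[1,-1,80,0,0,-0.02,-0.2],[1,-1,105,0,0,-0.02,-0.2],[1,-1,117,0,0,-0.02,-0.2],[1,-1,117,0,0,-0.02,-0.2],[1,-1,117,0,0,-0.02,-0.2],[1,-1,117,0,0,-0.02,1],[1,-1,117,0,0,-0.02,1],[1,-1,117,0,0,-0.02,1],[1,-1,117,0,0,-0.02,1],[1,-1,117,0,0,-0.02,1],[1,-1,117,0,0,-0.02,1]]' 25;  python3 - <<'E'
from h import *
go([.5089,.0707,.134],182.75)
E
```

```text
time: 15.48
position: [0.5078, 0.0705, 0.134]
tool_rot: [0.112, -3.139, -0.0]
ft_force: [-0.9, 0.6, -0.7]
grip_width: 0.135
t 15.475 pos [0.5078 0.0705 0.134 ] xdeg -175.9 zaxis [-0.  0. -1.] q [-0.68  0.11  0.52  1.93 -0.06  1.11  1.51] F [-0.9  0.6 -0.7] w 0.135
shift [-1.1  0.1  0. ] turn [ 0.    -0.     0.023]
```

```bash
python3 -m handwheel '[[0,0,-5,0,0,0,1],[0,0,-15,0,0,0,1],[0,0,-35,0,0,0,1],[0,0,-60,0,0,0,1],[0,0,-90,0,0,0,1],[0,0,-120,0,0,0,1],[0,0,-140,0,0,0,1],[0,0,-150,0,0,0,1],[0,0,-150,0,0,0,1],[0,0,-150,0,0,0,1]]';  python3 - <<'E'
from h import *
go([.47,-.11,.284],182.75)
cv2.imwrite('pics/side3.png',ctrl.get_image('side')[:,:,::-1]); crop('pics/side3.png','pics/side3c.png',240,20,360,180,5)
crop('pics/side3.png','pics/dish3.png',260,230,350,360,6)
E
```

```text
time: 16.73
position: [0.5074, 0.0704, 0.2831]
tool_rot: [0.112, -3.138, 0.001]
ft_force: [0.0, 0.5, -1.3]
grip_width: 0.137
t 16.725 pos [0.5074 0.0704 0.2831] xdeg -175.9 zaxis [-0.001 -0.    -1.   ] q [-0.7  -0.01  0.51  1.73  0.    1.42  1.45] F [ 0.   0.5 -1.3] w 0.137
shift [  50.1 -177.2   -0.7] turn [-0.    -0.001  0.023]
```

View pics/side3c.png

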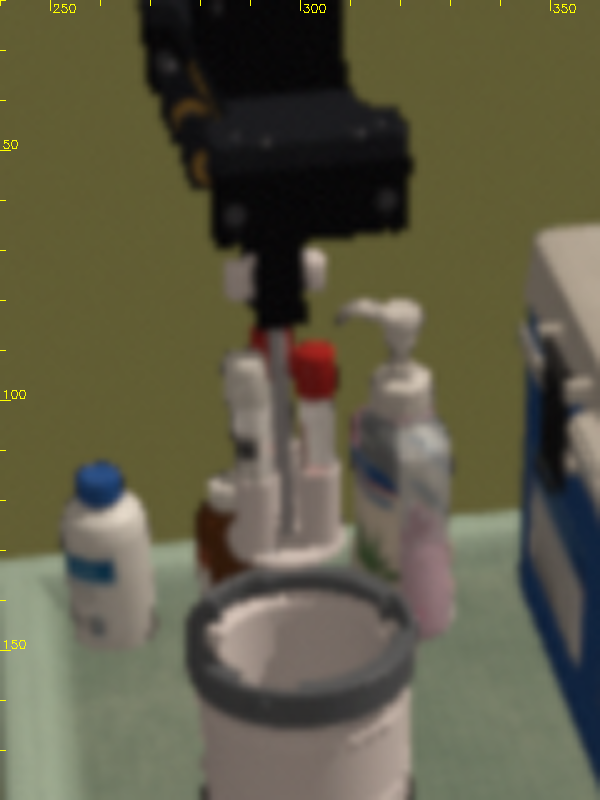

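View pics/dish3.png

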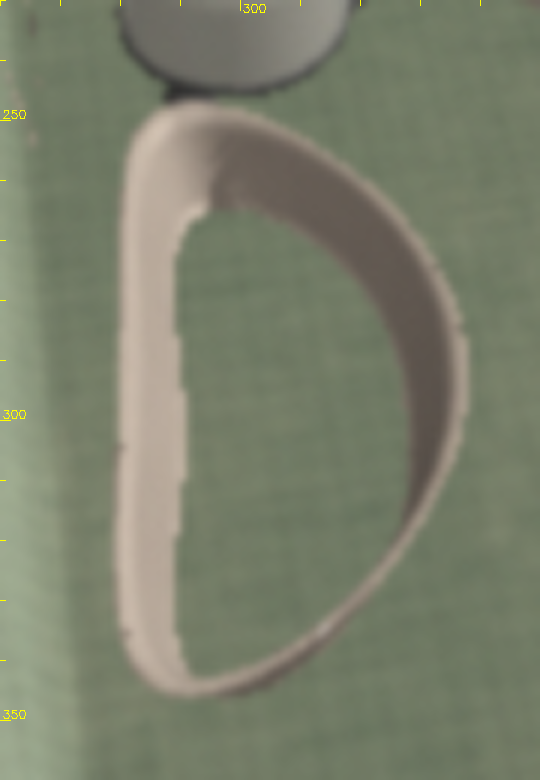

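```bash
python3 - <<'E'
from h import *
si,sc=cam('side'),cam('scene')
S=[(260+u/6,230+v/6) for u,v in [(135,150),(160,115),(190,101),(240,108),(290,130),(350,170),(400,220),(440,280),(465,335),(469,380),(458,440),(430,510),(380,580),(320,635),(260,675),(200,694),(160,678),(130,640),(118,560),(118,480),(120,350),(122,220)]]
G=[(300+u/5,220+v/5) for u,v in [(107,170),(125,148),(165,128),(245,117),(340,121),(420,140),(480,180),(530,235),(560,300),(563,345),(545,375),(515,378),(450,355),(350,305),(250,255),(150,210)]]
for n,c,L,fl in(('side',si,S,[17+1,19,20,21]),('scene',sc,G,[12,13,14,15])):
    Q=np.array([onz(c,p,.037)[:2] for p in L])
    F=Q[fl]; d=np.linalg.svd(F-F.mean(0))[2][0]; d*=np.sign(d[1]); 
    for yaw in(np.arctan2(d[1],d[0])-np.pi/2, np.radians(-6.2)):
        e=np.array([[np.cos(yaw),np.sin(yaw)],[-np.sin(yaw),np.cos(yaw)]])
        W=Q@e.T; lo,hi=W.min(0),W.max(0); print(n,'yaw',np.degrees(yaw),'size',hi-lo,'centre',e.T@((lo+hi)/2))
E
```

```text
side yaw -6.464328622344663 size [0.10682853 0.21686353] centre [ 0.47622236 -0.30136587]
side yaw -6.2 size [0.10703489 0.21686318] centre [ 0.4761617 -0.301218 ]
scene yaw -6.774035660948879 size [0.10775909 0.21455062] centre [ 0.47570119 -0.30031021]
scene yaw -6.2 size [0.10824703 0.21439458] centre [ 0.47548989 -0.29994086]
```

```bash
python3 -m handwheel '[[1,-10,0,0,0,0.02,1],[3,-30,0,0,0,0.05,1],[6,-60,0,0,0,0.08,1],[9,-90,0,0,0,0.11,1],[12,-120,0,0,0,0.14,1],[15,-150,0,0,0,0.17,1],[17,-180,0,0,0,0.2,1],[19,-210,0,0,0,0.22,1],[20,-235,0,0,0,0.24,1],[20,-250,0,0,0,0.25,1],[20,-255,0,0,0,0.25,1],[20,-255,0,0,0,0.25,1]]';  python3 - <<'E'
from h import *
import json
go([.475,-.30,.284])
m=ctrl.camera_model('wrist'); cv2.imwrite('pics/w7.png',ctrl.get_image('wrist')[:,:,::-1])
json.dump({k:np.array(v).tolist() for k,v in m.items()},open('w7.json','w'))
E
```

```text
time: 18.27
position: [0.5062, -0.1849, 0.2839]
tool_rot: [-0.28, -3.129, -0.0]
ft_force: [0.2, 0.3, -1.4]
grip_width: 0.136
t 18.275 pos [ 0.5062 -0.1849  0.2839] xdeg 169.8 zaxis [-0.  0. -1.] q [-0.44  0.06  0.78  1.68 -0.05  1.42  1.74] F [ 0.2  0.3 -1.4] w 0.136
shift [ 1.030e+01 -1.188e+02 -1.000e-01] turn [ 0. -0. -0.]
```

View pics/w7.png

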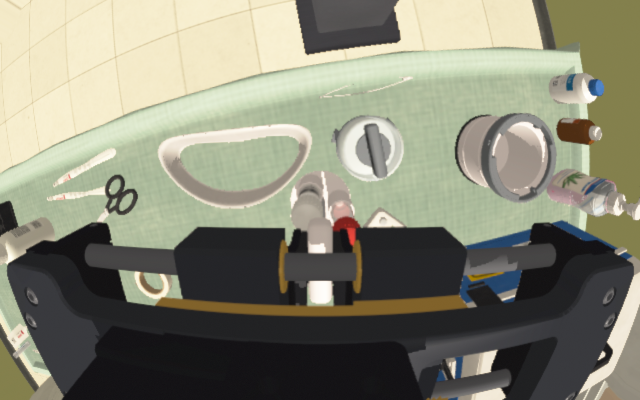

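```bash
python3 - <<'E'
from h import *
crop('pics/w7.png','pics/w7c.png',150,115,320,220,4.5)
E
```

```text
(no output)
```

View pics/w7c.png

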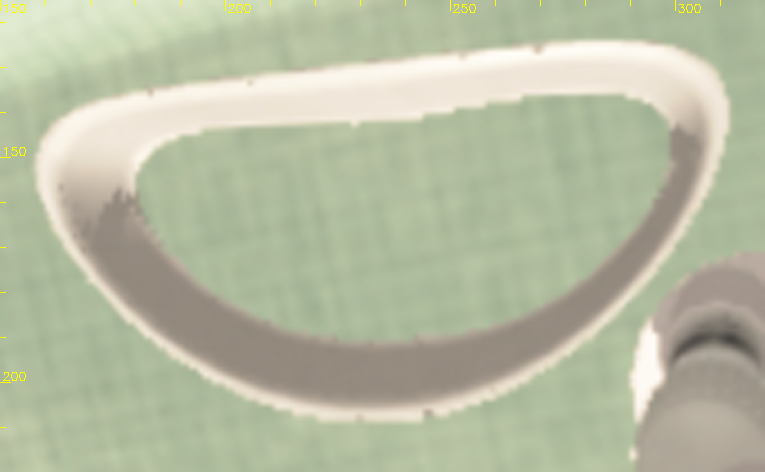

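```bash
python3 - <<'E'
from h import *
import json
m=json.load(open('w7.json')); c=(np.array(m['mtx']),np.array(m['xyz']),R.from_rotvec(m['orientation']))
L=[(55,130),(38,170),(50,215),(85,275),(140,335),(210,385),(290,413),(370,420),(440,413),(510,390),(570,357),(620,315),(670,255),(710,185),(728,110),(715,70),(680,48),(620,40),(540,46),(460,54),(370,64),(270,76),(180,90),(110,102)]
Q=np.array([onz(c,(150+u/4.5,115+v/4.5),.037,True)[:2] for u,v in L])
F=Q[18:23]; d=np.linalg.svd(F-F.mean(0))[2][0]; d*=np.sign(d[1])
for yaw in(np.arctan2(d[1],d[0])-np.pi/2,np.radians(-6.4)):
        e=np.array([[np.cos(yaw),np.sin(yaw)],[-np.sin(yaw),np.cos(yaw)]])
        W=Q@e.T; lo,hi=W.min(0),W.max(0); print('yaw',np.degrees(yaw),'size',hi-lo,'centre',e.T@((lo+hi)/2))
E
```

```text
yaw -6.212535160865427 size [0.10589731 0.2159909 ] centre [ 0.47507678 -0.29778273]
yaw -6.4 size [0.10583742 0.2160047 ] centre [ 0.47511769 -0.29789339]
```

```bash
python3 -m handwheel '[[1,-10,0,0,0,0,1],[3,-30,0,0,0,0,1],[5,-60,0,0,0,0,1],[8,-90,0,0,0,0,1],[11,-110,0,0,0,0,1],[11,-118,0,0,0,0,1],[11,-118,0,0,0,0,1],[11,-118,0,0,0,0,1],[11,-118,0,0,0,0,1]]';  python3 - <<'E'
from h import *
go([.4745,-.299,.16])
cv2.imwrite('pics/side4.png',ctrl.get_image('side')[:,:,::-1]); crop('pics/side4.png','pics/side4c.png',240,60,360,360,2.5)
E
```

```text
time: 19.45
position: [0.4748, -0.2985, 0.284]
tool_rot: [0.278, 3.129, 0.001]
ft_force: [-0.6, -0.5, -1.2]
grip_width: 0.136
t 19.45 pos [ 0.4748 -0.2985  0.284 ] xdeg 169.9 zaxis [ 0.  0. -1.] q [-0.28  0.14  0.88  1.63 -0.11  1.42  2.01] F [-0.6 -0.5 -1.2] w 0.136
shift [  0.2  -0.6 124. ] turn [0. 0. 0.]
```

View pics/side4c.png

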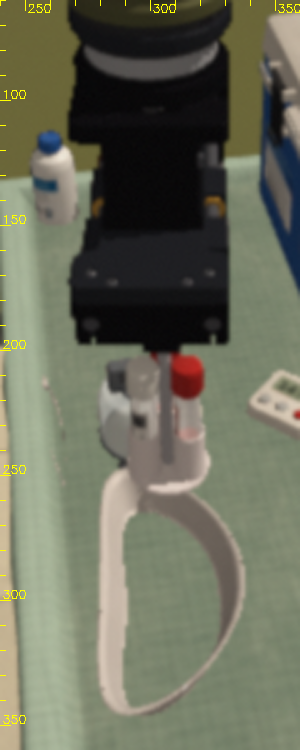

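The carrier hangs upright over the dish. I'll lower it to just above the floor.

```bash
python3 -m handwheel '[[0,-0.5,15,0,0,0,1],[0,-0.5,40,0,0,0,1],[0,-0.5,70,0,0,0,1],[0,-0.5,100,0,0,0,1],[0,-0.5,125,0,0,0,1],[0,-0.5,140,0,0,0,1],[0,-0.5,145,0,0,0,1],[0,-0.5,145,0,0,0,1],[0,-0.5,145,0,0,0,1],[0,-0.5,145,0,0,0,1]]';  python3 - <<'E'
from h import *
go([.4745,-.299,.129])
for n,b in(('side',(260,200,360,360)),('scene',(300,160,440,320))):
  cv2.imwrite(f'pics/{n}5.png',ctrl.get_image(n)[:,:,::-1]); crop(f'pics/{n}5.png',f'pics/{n}5c.png',*b,3.6)
a,b=cv2.imread('pics/side5c.png'),cv2.imread('pics/scene5c.png')
cv2.imwrite('pics/b5.png',np.hstack([a[:570],b[:570]]) )
E
```

```text
time: 20.75
position: [0.4747, -0.3002, 0.1398]
tool_rot: [0.28, 3.128, -0.0]
ft_force: [-0.6, -0.2, -1.7]
grip_width: 0.137
t 20.75 pos [ 0.4747 -0.3002  0.1398] xdeg 169.8 zaxis [ 0.001 -0.    -1.   ] q [-0.22  0.27  0.86  1.82 -0.22  1.15  2.1 ] F [-0.6 -0.2 -1.7] w 0.137
shift [ 0.4  1.1 10.8] turn [-0.     0.002 -0.   ]
```

```bash
ls pics/b5.png
```

```text
pics/b5.png
```

View pics/b5.png

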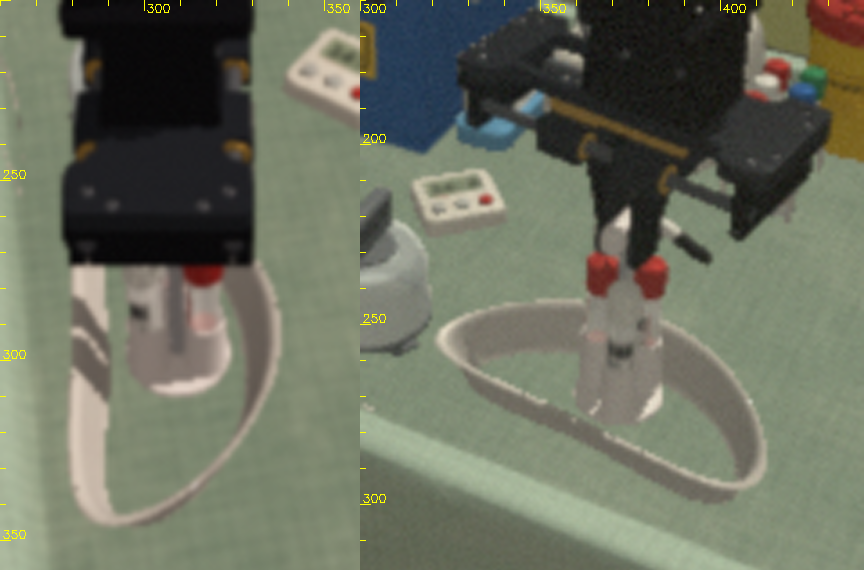

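```bash
python3 -m handwheel '[[0,0,3,0,0,0,1],[0,0,6,0,0,0,1],[0,0,8,0,0,0,1],[0,0,9,0,0,0,1],[0,0,9,0,0,0,1],[0,0,9,0,0,0,1]]'; python3 -m handwheel '[[0,0,0.5,0,0,0,1],[0,0,1,0,0,0,1],[0,0,1,0,0,0,1]]'; python3 -m handwheel '[[0,0,0.5,0,0,0,1],[0,0,1,0,0,0,1],[0,0,1,0,0,0,1]]'
```

```text
time: 21.6
position: [0.4741, -0.3, 0.1301]
tool_rot: [-0.281, -3.129, -0.0]
ft_force: [-0.3, 0.3, -2.1]
grip_width: 0.134
time: 21.98
position: [0.4745, -0.3002, 0.1299]
tool_rot: [0.28, 3.128, 0.0]
ft_force: [-1.8, 1.6, 6.1]
grip_width: 0.135
time: 22.35
position: [0.4748, -0.3005, 0.1299]
tool_rot: [0.281, 3.127, 0.0]
ft_force: [-2.5, 2.2, 11.6]
grip_width: 0.135
```

```bash
python3 -m handwheel '[[0,0,-1,0,0,0,1],[0,0,-1,0,0,0,1],[0,0,-1,0,0,0,0.6],[0,0,-1,0,0,0,0.4],[0,0,-1,0,0,0,0.1],[0,0,-1,0,0,0,-0.2],[0,0,-1,0,0,0,-0.2],[0,0,-1,0,0,0,-0.2]]' 10
python3 - <<'E'
from h import *
go([.4745,-.299,.129])
for n,b in(('side',(260,200,360,360)),('scene',(300,160,440,320))):
  cv2.imwrite(f'pics/{n}6.png',ctrl.get_image(n)[:,:,::-1]); crop(f'pics/{n}6.png',f'pics/{n}6c.png',*b,3.3)
a,b=cv2.imread('pics/side6c.png'),cv2.imread('pics/scene6c.png')
cv2.imwrite('pics/b6.png',np.hstack([a,b]) )
E
```

```text
time: 23.35
position: [0.4742, -0.3, 0.129]
tool_rot: [0.28, 3.129, 0.0]
ft_force: [-0.1, -0.6, -0.2]
grip_width: 0.588
t 23.35 pos [ 0.4742 -0.3     0.129 ] xdeg 169.8 zaxis [ 0.  0. -1.] q [-0.22  0.28  0.85  1.83 -0.23  1.13  2.1 ] F [-0.1 -0.6 -0.2] w 0.588
shift [-0.2  1.   0. ] turn [0. 0. 0.]
```

View pics/b6.png

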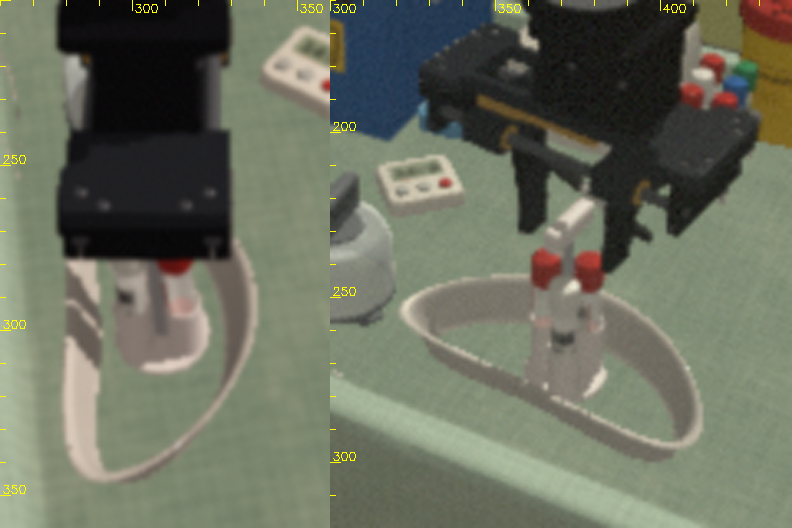

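```bash
python3 -m handwheel '[[0,0,-5,0,0,0,-0.2],[0,0,-20,0,0,0,-0.2],[0,0,-50,0,0,0,-0.2],[0,0,-90,0,0,0,-0.2],[0,0,-140,0,0,0,-0.2],[0,0,-190,0,0,0,-0.2],[0,0,-220,0,0,0,-0.2],[0,0,-220,0,0,0,-0.2],[0,0,-220,0,0,0,-0.2],[0,0,-220,0,0,0,-0.2]]'
python3 - <<'E'
from h import *
go([.4745,-.299,.129])
for n,b in(('side',(260,180,360,360)),('scene',(270,170,430,320))):
  cv2.imwrite(f'pics/{n}7.png',ctrl.get_image(n)[:,:,::-1]); crop(f'pics/{n}7.png',f'pics/{n}7c.png',*b,3.0)
a,b=cv2.imread('pics/side7c.png'),cv2.imread('pics/scene7c.png')
cv2.imwrite('pics/b7.png',np.hstack([a[:450],b[:450]]) ); cv2.imwrite('pics/a7.png',a)
cv2.imwrite('pics/w8.png',ctrl.get_image('wrist')[:,:,::-1])
E
```

```text
time: 24.7
position: [0.4737, -0.2996, 0.3479]
tool_rot: [-0.28, -3.127, -0.001]
ft_force: [0.2, 0.4, 0.8]
grip_width: 0.601
t 24.7 pos [ 0.4737 -0.2996  0.3479] xdeg 169.8 zaxis [-0.002  0.001 -1.   ] q [-0.29  0.12  0.89  1.52 -0.09  1.55  2.  ] F [0.2 0.4 0.8] w 0.601
shift [ -1.1   0.6 218.9] turn [ 0.001 -0.002 -0.   ]
```

View pics/b7.png

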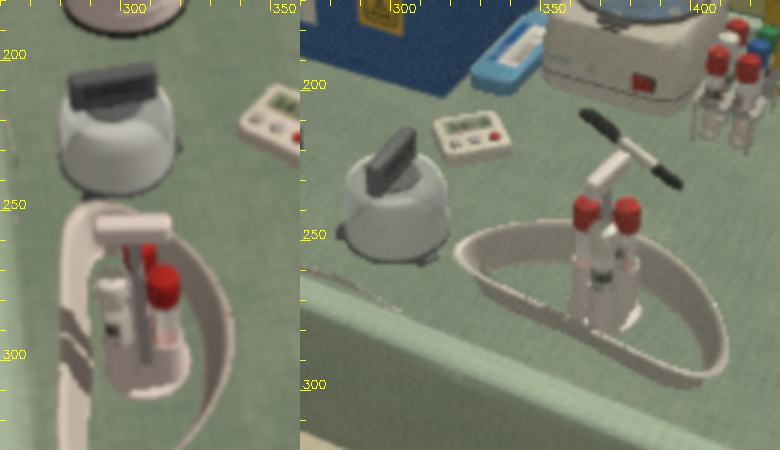

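View pics/w8.png

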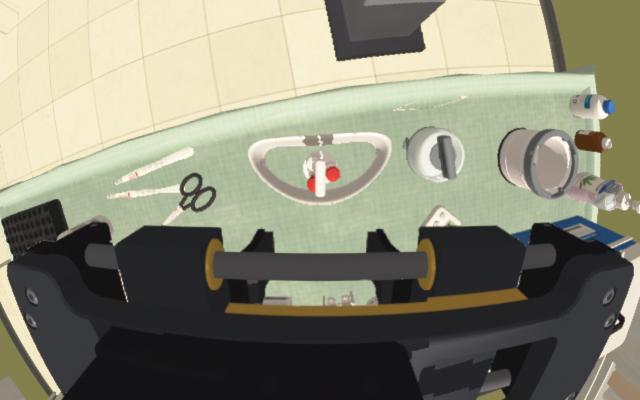

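Run:
```python
from h import *
si,sc=cam('side'),cam('scene')
print('handle side',onz(si,(304.3,256.7),.133),'scene',onz(sc,(270+310/3,170+172/3),.133))
a=np.linspace(0,6.28,400)
for z,x in((.003,.475),(.003,.472)):
  k=proj(si,np.c_[x+.0275*np.cos(a),-.3+.0275*np.sin(a),a*0+z]); print('side disc px',k[:,0].min(),k[:,0].max(),k[:,1].max())
```

```text
handle side [ 0.4703937 -0.3022616  0.133    ] scene [ 0.4723988  -0.29979045  0.133     ]
side disc px 294.1177619869227 323.0830533254361 312.9754212878694
side disc px 292.5472046511868 321.5285105846043 313.2268002040377
```

Run:
```python
from h import *
crop('pics/side7.png','pics/s7z.png',270,240,350,330,7)
```

```text
(no output)
```

View pics/s7z.png

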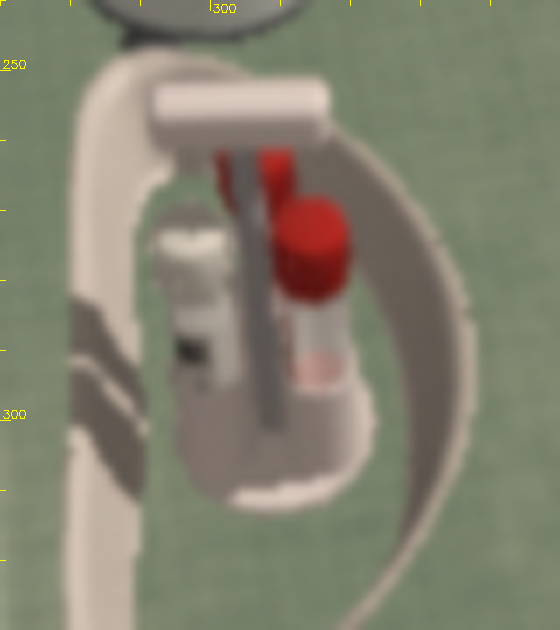

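Run:
```python
from bench import ctrl
print(ctrl.close_job(), ctrl.get_state()['time'])
```

```text
the job is handed in; nothing more can be done
the job is handed in; nothing more can be done
```

The job is done and handed in after about 25 s of the 72 s allowed. I turned the lid about 50° anticlockwise until its lugs were centred in the slots. Then I lifted it off and set it flat on the bare table near (0.478, -0.115). I lifted the carrier out by its handle and stood it in the middle of the kidney dish, on contact and not dropped.

**Last checks:**
- **Carrier position:** in the side view the disc lies within about 1 mm of the dish's middle across the dish, and all three tubes are in their sleeves.
- **Lean:** the handle leans about 2° towards the robot, as the sloping dish floor would make it.
- **Lid and gripper:** the lid stands flat, and the gripper is open about 0.2 m above everything.
- **Forces:** the highest wrist force in my readings, taken at the end of each move, was about 12 N, against the 120 N limit. That came from pressing the carrier 1 mm too far onto the dish floor, which I backed off before letting go.

**Disagreement:** the fixed cameras and the wrist camera differed by 3–4 mm on the canister's position, so I used the wrist camera's value for gripping. For the dish they agreed to about 1 mm across and 3 mm along.

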